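# Refit the cover of the dryer's lint filter

## Task

Put the lint-filter cover back on its housing: hook the lip at its front edge under the hood of the housing while the cover is tilted, then pivot the cover down until the spring catch at the back snaps over it and it lies flat and closed. Take the cover that has a lip at one edge, and leave the plain square spare cover where it lies.

Things in the scene. Friction and masses are not known exactly. Their poses are not given: they have to be found in the camera images.
- housing: Grey plastic housing, fixed, 160 x 124 mm. Origin: under it, 76 mm behind its front face; x to the back, z up. Closed cover lies on its deck, z = 30 mm (recess x -28..38, |y| < 34). At the back a black spring catch, 40 mm wide, top z 55, nose tip x 49, z 39: the cover's back edge, pressed on its slope (8 to 15 N at the ridge), pushes it back up to 12 mm; it then springs over the edge
- slot (a point): Foot of the slot's stop wall, on the deck: x -70, y 0, z 30 mm of the housing, same axes. The lip lands tilted (15 to 25 degrees, lip down) on the deck at x 24..40 mm from here and slides in towards -x. Hood above: underside 9 mm over the deck at the wall, 19 mm at the mouth, 24 mm from the wall; its top is 23 mm over the deck. 104 mm wide between cheeks. Closed, the lip's end is at the wall
- cover: White plastic cover that fits: 125 mm long (x), 6 mm thick; plate 92 mm wide, then at the front (-x) a lip 80 mm wide, 4 mm thick, 26 mm long, ending 62.5 mm from the origin. 0.13 kg. Lies flat, handle up. Origin: centre of its underside, x away from the lip, z up. Handle to pinch: an upright ridge along x, 12 mm thick (y), x -10..40 mm, top 42 mm above the underside
- spare_cover: White plain square cover 122 x 122 x 6 mm, without a lip, same ridge handle (50 x 12 mm, top at 42 mm, along its x) at its middle; too wide for the slot. Origin: centre of its underside. It stays where it is. (Above the worktop, from 0.61 m ahead of the robot's base, the rail of the wall cabinets hangs 0.55 m high along the whole width: keep the arm below or before it)
Not all that is in view belongs to the job. Leave any purple look-alike of the cover alone.

How it is judged:
On the way:
1. the lip is under the hood while the cover is still tilted, its back edge up by more than 6 degrees (x of slot in the frame of cover between -0.0805 and -0.055 m and z of slot in the frame of cover between -0.008 and 0.015 m and y of slot in the frame of cover between -0.025 and 0.025 m and angle between cover's own z axis and vertical between 0.105 and 0.6 rad), for 0.1 s.
At the end, for the whole second after the job is handed in: The cover lies flat on the housing's deck (within 3 mm in height and 2 degrees), its lip at least 12 mm under the hood, its back edge under the catch, within 20 mm of the middle and 11 degrees of straight, released and at rest (x of slot in the frame of cover above -0.0745 m and z of slot in the frame of cover above -0.004 m and z of cover in the frame of housing between 0.027 and 0.033 m and y of cover in the frame of housing between -0.02 and 0.02 m and angle between cover's own z axis and vertical below 0.035 rad and angle between the x axis of cover and the x axis of housing, either way round below 0.2 rad and linear speed of cover below 0.01 m/s); the robot touches nothing.
It fails at once if the spare cover is moved by more than 20 mm (distance of spare_cover from where it was at the start of the episode above 0.02 m).
It also fails if it takes over 61 s, if anything falls off the work surface, if the arm or the gripper's body presses on something with over 40 N, if the wrist force passes 120 N, or if a joint passes its speed limit or range.

## Robot

A 6-joint arm with a two-finger parallel gripper is mounted at the origin on a cart in front of the work surface, level with it; the furniture and walls round the work are solid. World frame = base frame: x ahead of the robot, y to its left, z up, the work surface at z = 0. Lengths are in m, angles in rad, forces in N, time in s.
With the tool pointing down it reaches from about 0.3 to 0.775 m from the base axis. Payload 14.6 kg.
Tool frame: the origin (TCP) lies midway between the tips of the shut fingers; the grasp point (between the pads) lies 19 mm behind it; z points along the fingers, y is the line along which they close (so a half turn about z gives the same grasp; the last joint's range is limited). The gripper opens to 85 mm and grips with 20 to 120 N. Pads are 22 mm wide; open, the fingers measure 114 mm over their backs; the gripper's body (76 mm by 85 mm) begins 54 mm behind the grasp point. The pads swing forward as they close: fully open they stand 13 mm farther back than shut.
Start: joints at [-1.168, 0.3, 1.521, -0, 1.321, -0.067], TCP at [0.249, -0.49, 0.231] pointing down, gripper open.
Joint ranges: [-3.03, 3.03], [-0.79, 2.21], [0.23, 2.52], [-1.04, 4.18], [0, 3.07], [-2.55, 2.55]. Speed limits (rad/s): [2.22, 2.22, 2.57, 3.14, 3.14, 3.14].

## Interface

Orientations are given as a unit quaternion [w, x, y, z].
In Python, from station import readout, imaging, workorder gives the robot as it stands.
- The arm moves only by the tool play_rows, never from a script. Its argument "deltas" is a list of rows, each an object of numbers: "x", "y", "z": the shift along the tool's x, y, z in cm; "wx", "wy", "wz": the turn, a rotation vector about the tool's x, y, z in rad; "grip": the opening, from 0 (shut) to 1 (fully open). A call has exactly 10 rows; each row is the pose to reach, as a shift and turn from the pose commanded when the call began, along the tool's axes at that moment; what a row does not reach only later rows make up. A row lasts 1/8 s, in which the tool goes at most 62.5 mm and 10.7 degrees, less where a joint would pass 70% of its speed; a pose out of reach is approached as far as the arm can. A call with a gripper value outside its range is refused whole. The fingers move at their own pace and stop on an object; "squeeze" is the grip in N (left out, the last holds). Time passes only in rows, so rows that repeat a pose let the fingers close, or fill a call up. It gives the time, the measured TCP pose, the force, the opening and the grip force at its end, in the units of the state.
- readout.get_obs(): the state, without advancing time (a new reading comes with each control period).
- imaging.camera(name): name is "scene" or "top"; returns the picture (480x640x3 uint8, blue, green, red); there is no depth.
- imaging.get_calibration(name): a dict with "fx", "fy", "cx", "cy" (pixels), "extrinsics" (4x4, takes a point from world to camera coordinates). Camera axes: x right, y down, z forward; pixel columns grow to the right and rows downward; lengths in m; the calibration is good to about 2 mm. A picture is of the moment at which its call begins. get_calibration takes no time and is no camera call.
- workorder.hand_in(): hands the job in; it is judged then, once.
Trained networks look in the newest picture that a camera, given by its name, has taken for a name from the list of things; names that differ only in an ending like _2 or _b are one class to them, and where a whole thing is asked for, a point or a joint stands for the part that bears it (a point fixed in the world has none). Each returns a list of dicts, best first, with "conf" (0 to 1); they miss things now and then, are a little off and sometimes report something else, mostly with a low value. They report only what shows in the picture. A call takes as long as a camera call. They do not tell look-alikes from the thing itself.
- imaging.regions_of(camera, label): "mask" (480x640 bool, what is visible of it) and "rect" ([left, top, right, bottom] as shares, 0 to 1, of the picture: columns of its width, rows of its height, round what is visible of it).
- imaging.landmark_of(camera, label): "xy" ([column, row] as shares, 0 to 1, of the picture: columns of its width, rows of its height: a listed point, or the origin of a listed thing).
The state is a dict: "clock": time; "qpos": joint angles; "joint_vel": joint speeds; "tau": joint torques, N m; "tcp_pos": TCP position; "tool_rot": TCP orientation; "wrist_force": force on the tool from outside, world axes, zero at the start; "moment": the same for the moment, N m; "finger_gap": finger opening in m; "grasp_force": force on a finger pad.
Only numpy, scipy, OpenCV 4.12 (cv2) and the standard library are available. Lean on these libraries where they do the work, as an engineer would, in place of code of your own. Each camera call takes 0.05 s, during which the arm holds its last target. There are 200 camera calls.

## Working session

There is one attempt and no reset: what is moved stays moved. The work goes in short steps, Python scripts to look and compute and a tool call to move; the robot and the scene stay as the last step left them, time stands still between calls to the robot, and variables do not carry over. Pictures are saved under pics/ and viewed, at most 10 in all, crops included, and the job is handed in when it is done.

Besides the shell and the picture viewer there is one more tool, called after "Request:" as a command line: name --argument value ..., lists and objects as JSON in quotes. play_rows: Moves the arm, as the interface text tells. Its arguments: {"type":"object","properties":{"deltas":{"type":"array"},"squeeze":{"type":"number"}},"required":["deltas"]}

```bash
mkdir -p pics; cat > look.py <<'E'
import cv2,numpy as np
from station import readout,imaging
E
python3 - <<'E'
from look import *
for c in("top","scene"):
    im=imaging.camera(c);cv2.imwrite(f"pics/{c}0.png",im)
    k=imaging.get_calibration(c);print(c,k["fx"],k["fy"],k["cx"],k["cy"],np.round(k["extrinsics"],4).tolist())
    for l in("cover","housing","spare_cover","slot"):
        for d in imaging.landmark_of(c,l)[:3]:print(l,round(d["conf"],2),np.round(np.array(d["xy"])*[640,480],1))
print(readout.get_obs())
E
```

```text
top 457.4101026320779 457.4101026320779 314.7163045626707 239.4981132411983 [[0.0153, -0.9997, 0.0196, 0.0256], [-0.9987, -0.0163, -0.0488, 0.4743], [0.0491, -0.0188, -0.9986, 0.9854], [0.0, 0.0, 0.0, 1.0]]
cover 0.77 [137.5 226.5]
cover 0.66 [213.7 221.2]
housing 0.73 [332.7 241.7]
spare_cover 0.69 [457.6 234.8]
slot 0.62 [344.4 271.7]
scene 554.9412944203939 554.9412944203939 308.6926038463064 237.63184447085823 [[-0.8907, -0.4544, -0.0142, 0.4451], [-0.2939, 0.5993, -0.7447, 0.144], [0.3469, -0.6591, -0.6673, 1.2067], [0.0, 0.0, 0.0, 1.0]]
cover 0.91 [255.1 301.8]
cover 0.62 [215.1 363.5]
cover 0.28 [321.4 239.5]
housing 0.96 [320.5 237.1]
spare_cover 0.73 [358.5 176.5]
spare_cover 0.23 [347.2 233.1]
slot 0.76 [347.8 233.4]
{'clock': 0.5, 'qpos': array([-1.16758139e+00,  2.99932357e-01,  1.52101089e+00, -1.92311161e-05,
        1.32070477e+00, -6.65658888e-02]), 'joint_vel': array([ 1.63503670e-03,  1.21583394e-03, -2.55871401e-04,  5.62244471e-05,
        1.35054745e-03, -1.25230009e-03]), 'tau': array([-2.32294815e-04, -5.43025196e+01, -3.61793196e+01, -9.14664747e-05,
        7.32690478e-04,  2.80724930e-05]), 'tcp_pos': array([ 0.2489841 , -0.49039818,  0.23125821]), 'tool_rot': array([-2.57270234e-05,  9.72539297e-01,  2.32738725e-01, -1.38217636e-05]), 'wrist_force': array([-0.84328447,  0.04244538, -0.51979004]), 'moment': array([ 0.05119647, -0.00176717,  0.01125862]), 'grasp_force': 0.0, 'finger_gap': 0.08540632036738409}
```

View pics/top0.png

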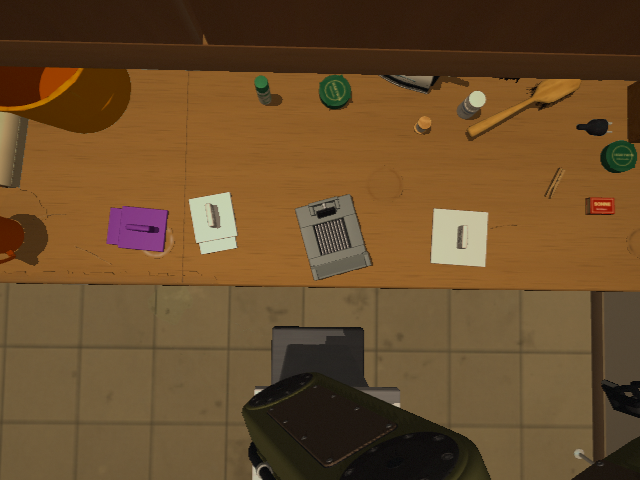

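View pics/scene0.png

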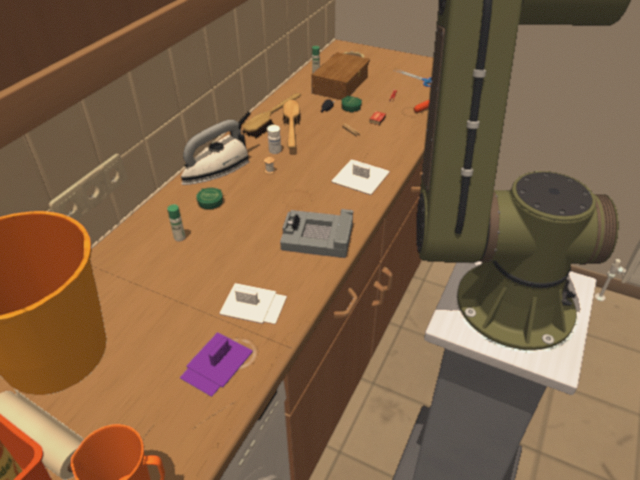

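The top picture shows the lipped white cover at (213,221), lip towards the robot; the housing at (333,240), hood at lower edge; the spare at (460,238). The scene view agrees, with the cover at (250,303) and the housing at (318,232). Next I fit the poses by matching silhouettes in both cameras.

```bash
cat >> look.py <<'E'
from scipy.optimize import minimize
S=4
def proj(k,P):
    E=np.array(k["extrinsics"]);q=P@E[:3,:3].T+E[:3,3]
    return np.c_[k["fx"]*q[:,0]/q[:,2]+k["cx"],k["fy"]*q[:,1]/q[:,2]+k["cy"]]
def box(a,b,c,d,e,f):return np.array([[x,y,z] for x in(a,b) for y in(c,d) for z in(e,f)],float)/1000
COVER=[box(-36.5,62.5,-46,46,0,6),box(-62.5,-36.5,-40,40,0,4),box(-10,40,-6,6,0,42)]
HOUS=[box(-76,84,-62,62,0,30),box(-76,-46,-62,62,0,53),box(49,70,-20,20,30,55)]
def render(k,boxes,p):
    c,s=np.cos(p[2]),np.sin(p[2]);R=np.array([[c,-s,0],[s,c,0],[0,0,1]])
    m=np.zeros((480*S,640*S),np.uint8)
    for b in boxes:
        u=proj(k,b@R.T+[p[0],p[1],0]);u=(u+.5)*S
        cv2.fillConvexPoly(m,cv2.convexHull(np.round(u).astype(np.int32)),1)
    return cv2.resize(m.astype(np.float32),(640,480),interpolation=cv2.INTER_AREA)
def fit(boxes,ms,p0):
    ks={c:imaging.get_calibration(c) for c in ms}
    def cost(p):
        return sum(1-np.minimum(r,ms[c]).sum()/np.maximum(r,ms[c]).sum() for c in ms for r in[render(ks[c],boxes,p)])
    best=min((minimize(cost,np.array(p0),method="Nelder-Mead",options=dict(initial_simplex=np.array(p0)+np.array([[0,0,0],[d,0,0],[0,d,0],[0,0,8*d]]),xatol=1e-5,fatol=1e-5)) for d in(.02,-.015,.006)),key=lambda r:r.fun)
    return best.x,best.fun
def ground(c,uv,z):
    k=imaging.get_calibration(c);E=np.array(k["extrinsics"]);R,t=E[:3,:3],E[:3,3]
    d=R.T@np.array([(uv[0]-k["cx"])/k["fx"],(uv[1]-k["cy"])/k["fy"],1]);o=-R.T@t
    return o+d*(z-o[2])/d[2]
E
python3 - <<'E'
from look import *
cp=ground("top",(213.7,221),0);hp=ground("top",(333,241),.0);sp=ground("top",(460,237),0);print(cp,hp,sp)
P={"cover":(cp,COVER,.15),"housing":(hp,HOUS,.2)}
ms={"cover":{},"housing":{}}
for c in("top","scene"):
    imaging.camera(c);k=imaging.get_calibration(c)
    for l in P:
        r=imaging.regions_of(c,l)
        w=proj(k,np.array([P[l][0]]))[0]
        best=[d for d in r if d["mask"].any() and np.hypot(*(np.argwhere(d["mask"]).mean(0)[::-1]-w))<25]
        print(c,l,[(round(d["conf"],2),d["mask"].sum()) for d in r],len(best))
        if best: ms[l][c]=best[0]["mask"].astype(np.float32)
for l in P:
    for sub in (["top","scene"],["top"],["scene"]):
        m={c:ms[l][c] for c in sub if c in ms[l]}
        if m: print(l,sub,fit(P[l][1],m,[P[l][0][0],P[l][0][1],P[l][2]]))
np.savez("m.npz",**{f"{l}_{c}":v for l in ms for c,v in ms[l].items()})
E
```

```text
[0.51153707 0.25565048 0.        ] [ 0.47178109 -0.00746499  0.        ] [ 0.48523759 -0.28930953  0.        ]
top cover [(0.77, np.int64(2352)), (0.73, np.int64(2408))] 1
top housing [(0.57, np.int64(4346))] 1
scene cover [(0.56, np.int64(2562))] 0
scene housing [(0.73, np.int64(2999))] 1
cover ['top', 'scene'] (array([0.50736054, 0.25556888, 0.20020576]), np.float64(0.02533656358718872))
cover ['top'] (array([0.50736054, 0.25556888, 0.20020576]), np.float64(0.02533656358718872))
housing ['top', 'scene'] (array([ 0.4770567 , -0.0038791 ,  0.28253279]), np.float64(0.10091859102249146))
housing ['top'] (array([ 0.47757202, -0.00306876,  0.27976585]), np.float64(0.02286916971206665))
housing ['scene'] (array([ 0.47561565, -0.00754781,  0.27087437]), np.float64(0.05158281326293945))
```

```bash
cat >> look.py <<'E'
from scipy.spatial.transform import Rotation as Ro
def T(p,R):
    M=np.eye(4);M[:3,:3]=R.as_matrix();M[:3,3]=p;return M
def cur():
    o=readout.get_obs();q=o["tool_rot"];return T(o["tcp_pos"],Ro.from_quat([q[1],q[2],q[3],q[0]]))
def delta(A,B):
    D=np.linalg.inv(A)@B;r=Ro.from_matrix(D[:3,:3]).as_rotvec()
    return "x %.2f y %.2f z %.2f  w %.3f %.3f %.3f"%(*(D[:3,3]*100),*r)
def pose2(x,y,z,yaw,pitch=0):return T([x,y,z],Ro.from_euler("ZY",[yaw,pitch]))
DOWN=Ro.from_matrix(np.diag([1.,-1,-1]))
E
python3 - <<'E'
from look import *
im=imaging.camera("scene");k=imaging.get_calibration("scene")
hsv=cv2.cvtColor(im,cv2.COLOR_BGR2HSV)
w=((hsv[...,1]<60)&(hsv[...,2]>120)).astype(np.uint8)
n,lab,st,_=cv2.connectedComponentsWithStats(w);L=lab[308,240]
m=(lab==L).astype(np.uint8);print(st[L])
m=cv2.morphologyEx(m,cv2.MORPH_CLOSE,np.ones((15,15)))
print(fit(COVER,{"scene":m.astype(np.float32)},[.507,.2556,.2]))
G=T([.015,0,.012],DOWN)
B=pose2(.5074,.2556,0,.2)@G
U=B.copy();U[2,3]=.15
print(delta(cur(),U));print(delta(U,B))
E
```

```text
[ 220  284   66   39 1746]
(array([0.5076535 , 0.2524306 , 0.19152929]), np.float64(0.07558274269104004))
x 58.26 y -54.42 z 8.13  w -0.000 0.000 0.270
x 0.00 y -0.00 z 13.80  w 0.000 0.000 -0.000
```

Request:
play_rows --deltas '[{"x": 5, "y": -5, "z": 1, "wz": 0.03, "grip": 1}, {"x": 9, "y": -8.5, "z": 1.5, "wz": 0.06, "grip": 1}, {"x": 13, "y": -12, "z": 2, "wz": 0.08, "grip": 1}, {"x": 17, "y": -16, "z": 2.5, "wz": 0.1, "grip": 1}, {"x": 21, "y": -19.5, "z": 3, "wz": 0.12, "grip": 1}, {"x": 25, "y": -23, "z": 3.5, "wz": 0.15, "grip": 1}, {"x": 29, "y": -27, "z": 4, "wz": 0.17, "grip": 1}, {"x": 33, "y": -31, "z": 4, "wz": 0.2, "grip": 1}, {"x": 37, "y": -35, "z": 4, "wz": 0.22, "grip": 1}, {"x": 41, "y": -39, "z": 4, "wz": 0.25, "grip": 1}]'

```text
invalid input
```

```bash
python3 - <<'E'
from look import *
B=pose2(.5074,.2556,0,.2)@T([.015,0,.012],DOWN)
U=B.copy();U[2,3]=.12
print(cur()[:3,3]);print(delta(cur(),U))
E
```

```text
[ 0.24896755 -0.49040654  0.23127055]
x 58.26 y -54.42 z 11.13  w -0.000 0.000 0.270
```

Request:
play_rows --deltas '[{"x": 5, "y": -5, "z": 1, "wx": 0, "wy": 0, "wz": 0.03, "grip": 1}, {"x": 9, "y": -8.5, "z": 1.5, "wx": 0, "wy": 0, "wz": 0.06, "grip": 1}, {"x": 13, "y": -12, "z": 2, "wx": 0, "wy": 0, "wz": 0.08, "grip": 1}, {"x": 17, "y": -16, "z": 2.5, "wx": 0, "wy": 0, "wz": 0.1, "grip": 1}, {"x": 21, "y": -19.5, "z": 3, "wx": 0, "wy": 0, "wz": 0.12, "grip": 1}, {"x": 25, "y": -23, "z": 3.5, "wx": 0, "wy": 0, "wz": 0.15, "grip": 1}, {"x": 29, "y": -27, "z": 4, "wx": 0, "wy": 0, "wz": 0.17, "grip": 1}, {"x": 33, "y": -31, "z": 4, "wx": 0, "wy": 0, "wz": 0.2, "grip": 1}, {"x": 37, "y": -35, "z": 4, "wx": 0, "wy": 0, "wz": 0.22, "grip": 1}, {"x": 41, "y": -39, "z": 4, "wx": 0, "wy": 0, "wz": 0.25, "grip": 1}]' --squeeze 60

```text
clock: 2.1
tcp_pos: [0.4384, 0.0449, 0.1916]
tool_rot: [0.0, 0.994, 0.109, 0.0]
wrist_force: [0.6, -1.0, -0.1]
finger_gap: 0.0852
grasp_force: 0.0
```

```bash
python3 - <<'E'
from look import *
B=pose2(.5074,.2556,0,.2)@T([.015,0,.012],DOWN)
U=B.copy();U[2,3]=.12
print(cur()[:3,3]);print(delta(cur(),U))
E
```

```text
[0.43836767 0.04487436 0.19156374]
x 12.81 y -19.04 z 7.16  w 0.000 -0.001 0.019
```

Request:
play_rows --deltas '[{"x": 3, "y": -4.5, "z": 1.5, "wx": 0, "wy": 0, "wz": 0.01, "grip": 1}, {"x": 6, "y": -9, "z": 3, "wx": 0, "wy": 0, "wz": 0.02, "grip": 1}, {"x": 9, "y": -13.5, "z": 5, "wx": 0, "wy": 0, "wz": 0.02, "grip": 1}, {"x": 12, "y": -17.5, "z": 6.5, "wx": 0, "wy": 0, "wz": 0.02, "grip": 1}, {"x": 12.8, "y": -19, "z": 8, "wx": 0, "wy": 0, "wz": 0.02, "grip": 1}, {"x": 12.8, "y": -19, "z": 11, "wx": 0, "wy": 0, "wz": 0.02, "grip": 1}, {"x": 12.8, "y": -19, "z": 14, "wx": 0, "wy": 0, "wz": 0.02, "grip": 1}, {"x": 12.8, "y": -19, "z": 16.5, "wx": 0, "wy": 0, "wz": 0.02, "grip": 1}, {"x": 12.8, "y": -19, "z": 17.9, "wx": 0, "wy": 0, "wz": 0.02, "grip": 1}, {"x": 12.8, "y": -19, "z": 17.9, "wx": 0, "wy": 0, "wz": 0.02, "grip": 1}]' --squeeze 60

```text
clock: 3.35
tcp_pos: [0.5213, 0.2561, 0.0118]
tool_rot: [0.0, 0.995, 0.1, -0.001]
wrist_force: [0.8, -0.2, 0.0]
finger_gap: 0.0854
grasp_force: 0.0
```

Request:
play_rows --deltas '[{"x": 0, "y": 0, "z": 0, "wx": 0, "wy": 0, "wz": 0, "grip": 0.5}, {"x": 0, "y": 0, "z": 0, "wx": 0, "wy": 0, "wz": 0, "grip": 0.3}, {"x": 0, "y": 0, "z": 0, "wx": 0, "wy": 0, "wz": 0, "grip": 0}, {"x": 0, "y": 0, "z": 0, "wx": 0, "wy": 0, "wz": 0, "grip": 0}, {"x": 0, "y": 0, "z": 0, "wx": 0, "wy": 0, "wz": 0, "grip": 0}, {"x": 0, "y": 0, "z": 0, "wx": 0, "wy": 0, "wz": 0, "grip": 0}, {"x": 0, "y": 0, "z": 0, "wx": 0, "wy": 0, "wz": 0, "grip": 0}, {"x": 0, "y": 0, "z": 0, "wx": 0, "wy": 0, "wz": 0, "grip": 0}, {"x": 0, "y": 0, "z": 0, "wx": 0, "wy": 0, "wz": 0, "grip": 0}, {"x": 0, "y": 0, "z": 0, "wx": 0, "wy": 0, "wz": 0, "grip": 0}]' --squeeze 60

```text
clock: 4.6
tcp_pos: [0.5217, 0.2564, 0.0127]
tool_rot: [-0.0, 0.995, 0.1, 0.0]
wrist_force: [-0.2, -0.4, 5.6]
finger_gap: 0.0109
grasp_force: 59.1
```

```bash
python3 - <<'E'
from look import *
im=imaging.camera("scene");cv2.imwrite("pics/s1.png",cv2.resize(im[180:400,130:430],None,fx=2.5,fy=2.5))
C=cur();np.save("grasp.npy",C);print(C)
E
```

```text
[[ 9.80105214e-01  1.98477861e-01  5.55517099e-04  5.21707007e-01]
 [ 1.98477763e-01 -9.80105365e-01  2.27076638e-04  2.56367068e-01]
 [ 5.89534974e-04 -1.12301206e-04 -9.99999820e-01  1.26876418e-02]
 [ 0.00000000e+00  0.00000000e+00  0.00000000e+00  1.00000000e+00]]
```

View pics/s1.png

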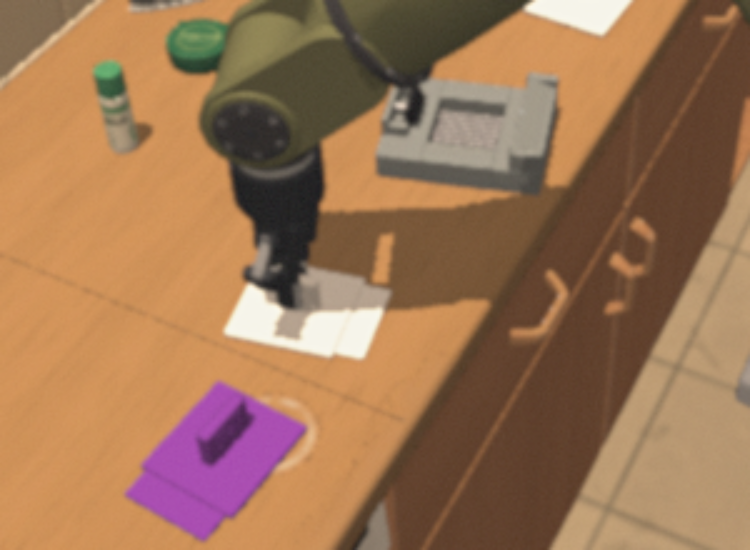

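The fingers hold the cover's ridge at (290,290) in the crop. Housing in view and the slot path is clear. I'll work out the waypoints.

```bash
cat >> look.py <<'E'
H=pose2(.4775,-.0032,0,.28)
G=T([.0142,0,.0127],DOWN)
def wp(d,h,deg,dy=0,H=H,G=G):
    a=np.radians(deg)
    return H@T([-.07+d/1e3+.0625*np.cos(a),dy/1e3,.03+h/1e3+.0625*np.sin(a)],Ro.from_euler("Y",-a))@G
E
python3 - <<'E'
from look import *
k=imaging.get_calibration("top");print("slot px",proj(k,(H@np.array([-.07,0,.03,1]))[None,:3]))
C=cur();L=C.copy();L[2,3]+=.12
A=wp(34,75,20)
print(delta(C,L));print(delta(L,A));print(A[:3,3])
E
```

```text
slot px [[340.51089438 269.2894168 ]]
x 0.01 y -0.00 z -12.00  w -0.000 0.000 0.000
x -6.32 y 24.31 z -1.05  w 0.014 0.348 -0.079
[0.50799503 0.00556898 0.14316704]
```

Request:
play_rows --deltas '[{"x": 0, "y": 0, "z": -3, "wx": 0, "wy": 0, "wz": 0, "grip": 0}, {"x": 0, "y": 0, "z": -7, "wx": 0, "wy": 0, "wz": 0, "grip": 0}, {"x": 0, "y": 0, "z": -11, "wx": 0, "wy": 0, "wz": 0, "grip": 0}, {"x": -1, "y": 3, "z": -13, "wx": 0, "wy": 0.05, "wz": -0.01, "grip": 0}, {"x": -2, "y": 7.5, "z": -13, "wx": 0, "wy": 0.12, "wz": -0.03, "grip": 0}, {"x": -3, "y": 12, "z": -13, "wx": 0.01, "wy": 0.19, "wz": -0.04, "grip": 0}, {"x": -4.5, "y": 16.5, "z": -13, "wx": 0.01, "wy": 0.26, "wz": -0.06, "grip": 0}, {"x": -5.5, "y": 21, "z": -13, "wx": 0.01, "wy": 0.32, "wz": -0.07, "grip": 0}, {"x": -6.3, "y": 24.3, "z": -13, "wx": 0.014, "wy": 0.348, "wz": -0.079, "grip": 0}, {"x": -6.3, "y": 24.3, "z": -13, "wx": 0.014, "wy": 0.348, "wz": -0.079, "grip": 0}]' --squeeze 90

```text
clock: 5.9
tcp_pos: [0.5075, 0.0037, 0.142]
tool_rot: [-0.024, 0.976, 0.136, 0.171]
wrist_force: [1.2, 0.2, -1.5]
finger_gap: 0.011
grasp_force: 88.0
```

```bash
python3 - <<'E'
from look import *
im=imaging.camera("scene");cv2.imwrite("pics/s2.png",cv2.resize(im[110:310,200:460],None,fx=3,fy=3))
C=cur();print(C[:3,3]);A=wp(34,75,20);print(delta(C,A))
# overlay check: predicted outline of cover and housing in both views
t=imaging.camera("top")
for c,i,n in(("scene",im,"o"),("top",t,"t")):
    k=imaging.get_calibration(c);i=cv2.resize(i,None,fx=3,fy=3)
    M=C@np.linalg.inv(G)
    for b,X in[(b,M) for b in COVER]+[(b,H) for b in HOUS]:
        u=proj(k,b@X[:3,:3].T+X[:3,3]);cv2.polylines(i,[cv2.convexHull(((u+.5)*3).astype(np.int32))],True,(0,0,255) if X is M else (255,0,0),1)
    r0,c0=((110,200) if c=="scene" else (140,210))
    cv2.imwrite(f"pics/{n}2.png",i[r0*3:r0*3+600,c0*3:c0*3+780])
E
```

```text
[0.50772385 0.00483349 0.14211083]
x 0.08 y -0.06 z -0.08  w 0.000 0.002 -0.002
```

View pics/o2.png

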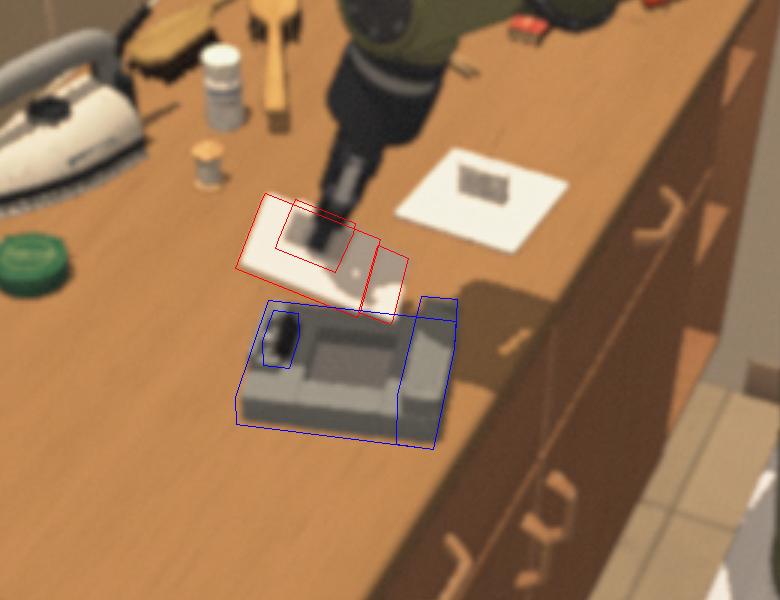

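View pics/t2.png

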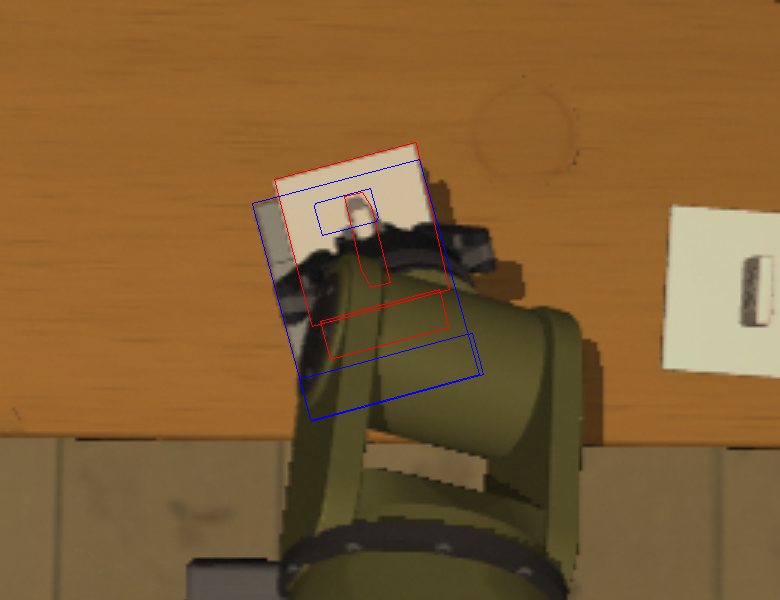

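Top picture: the predicted cover outline (red) lies on the white cover, back corners at (275,180) and (415,143). Scene picture: the cover matches too, and the housing outline (blue) is about 2 px off at lower left, (236,425) against (242,418), so I use a compromise. That is well within the slot's side play.

```bash
sed -i 's/^H=pose2.*/H=pose2(.4768,-.005,0,.278)/' look.py; python3 - <<'E'
from look import *
C=cur()
for w in((33,40,20),(33,2,20),(20,1,20),(3,1,20)):
    print(w,delta(C,wp(*w)))
E
```

```text
(33, 40, 20) x -1.35 y 0.17 z 3.12  w -0.001 0.002 0.001
(33, 2, 20) x -2.64 y 0.17 z 6.70  w -0.001 0.002 0.001
(20, 1, 20) x -3.90 y 0.17 z 6.35  w -0.001 0.002 0.001
(3, 1, 20) x -5.50 y 0.17 z 5.77  w -0.001 0.002 0.001
```

Request:
play_rows --deltas '[{"x": -0.7, "y": 0.1, "z": 1.5, "wx": 0, "wy": 0, "wz": 0, "grip": 0}, {"x": -1.35, "y": 0.17, "z": 3.1, "wx": 0, "wy": 0, "wz": 0, "grip": 0}, {"x": -1.7, "y": 0.17, "z": 4.1, "wx": 0, "wy": 0, "wz": 0, "grip": 0}, {"x": -2.05, "y": 0.17, "z": 5.1, "wx": 0, "wy": 0, "wz": 0, "grip": 0}, {"x": -2.3, "y": 0.17, "z": 5.8, "wx": 0, "wy": 0, "wz": 0, "grip": 0}, {"x": -2.45, "y": 0.17, "z": 6.2, "wx": 0, "wy": 0, "wz": 0, "grip": 0}, {"x": -2.55, "y": 0.17, "z": 6.45, "wx": 0, "wy": 0, "wz": 0, "grip": 0}, {"x": -2.6, "y": 0.17, "z": 6.6, "wx": 0, "wy": 0, "wz": 0, "grip": 0}, {"x": -2.6, "y": 0.17, "z": 6.6, "wx": 0, "wy": 0, "wz": 0, "grip": 0}, {"x": -2.6, "y": 0.17, "z": 6.6, "wx": 0, "wy": 0, "wz": 0, "grip": 0}]' --squeeze 90

```text
clock: 7.25
tcp_pos: [0.5067, 0.0034, 0.0715]
tool_rot: [-0.024, 0.975, 0.137, 0.172]
wrist_force: [0.2, -0.5, -1.4]
finger_gap: 0.0107
grasp_force: 88.0
```

```bash
python3 - <<'E'
from look import *
im=imaging.camera("scene");C=cur();M=C@np.linalg.inv(G)
k=imaging.get_calibration("scene");i=cv2.resize(im,None,fx=4,fy=4,interpolation=cv2.INTER_CUBIC)
for b in COVER[:2]:
    u=proj(k,b@M[:3,:3].T+M[:3,3]);cv2.polylines(i,[cv2.convexHull(((u+.5)*4).astype(np.int32))],True,(0,0,255),1)
cv2.imwrite("pics/s3.png",i[150*4:150*4+560,250*4:250*4+600])
s=np.linalg.inv(M)@H@np.array([-.07,0,.03,1]);print(s)
for w in((28,1,20),(20,1,20),(3,1,20)): print(w,delta(C,wp(*w)))
E
```

```text
[-9.49667668e-02  2.53761191e-04  8.15742326e-03  1.00000000e+00]
(28, 1, 20) x -0.58 y -0.01 z 0.04  w -0.001 0.001 0.001
(20, 1, 20) x -1.33 y -0.01 z -0.23  w -0.001 0.001 0.001
(3, 1, 20) x -2.93 y -0.01 z -0.81  w -0.001 0.001 0.001
```

View pics/s3.png

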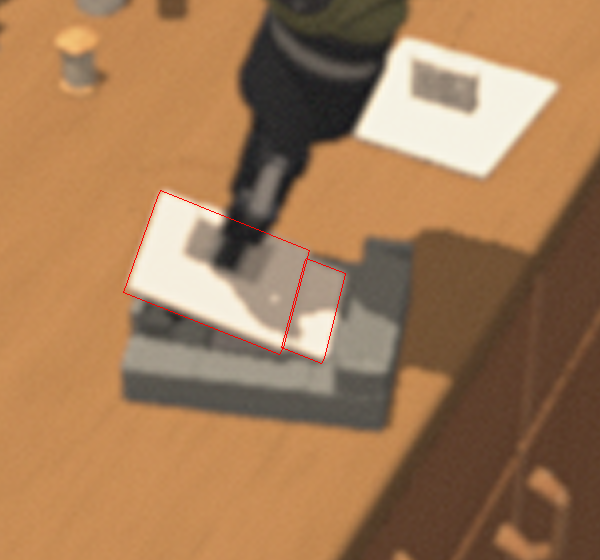

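The lip, at (325,340) to (345,272), lies just short of the hood's mouth and is centred, with no contact force. I slide it in.

Request:
play_rows --deltas '[{"x": -0.3, "y": 0, "z": 0.02, "wx": 0, "wy": 0, "wz": 0, "grip": 0}, {"x": -0.6, "y": 0, "z": 0.02, "wx": 0, "wy": 0, "wz": 0, "grip": 0}, {"x": -1.0, "y": 0, "z": -0.11, "wx": 0, "wy": 0, "wz": 0, "grip": 0}, {"x": -1.35, "y": 0, "z": -0.23, "wx": 0, "wy": 0, "wz": 0, "grip": 0}, {"x": -1.7, "y": 0, "z": -0.36, "wx": 0, "wy": 0, "wz": 0, "grip": 0}, {"x": -2.05, "y": 0, "z": -0.49, "wx": 0, "wy": 0, "wz": 0, "grip": 0}, {"x": -2.4, "y": 0, "z": -0.62, "wx": 0, "wy": 0, "wz": 0, "grip": 0}, {"x": -2.6, "y": 0, "z": -0.69, "wx": 0, "wy": 0, "wz": 0, "grip": 0}, {"x": -2.75, "y": 0, "z": -0.75, "wx": 0, "wy": 0, "wz": 0, "grip": 0}, {"x": -2.75, "y": 0, "z": -0.75, "wx": 0, "wy": 0, "wz": 0, "grip": 0}]' --squeeze 90

```text
clock: 8.55
tcp_pos: [0.4793, -0.0044, 0.0691]
tool_rot: [-0.024, 0.975, 0.137, 0.172]
wrist_force: [0.1, 0.6, -1.5]
finger_gap: 0.0107
grasp_force: 88.0
```

```bash
python3 - <<'E'
from look import *
im=imaging.camera("scene");C=cur();M=C@np.linalg.inv(G)
k=imaging.get_calibration("scene");i=cv2.resize(im,None,fx=4,fy=4,interpolation=cv2.INTER_CUBIC)
for b in COVER[:1]:
    u=proj(k,b@M[:3,:3].T+M[:3,3]);cv2.polylines(i,[cv2.convexHull(((u+.5)*4).astype(np.int32))],True,(0,0,255),1)
cv2.imwrite("pics/s4.png",i[150*4:150*4+560,250*4:250*4+600])
o=readout.get_obs();print(o["wrist_force"],o["moment"])
s=np.linalg.inv(M)@H@np.array([-.07,0,.03,1]);print(s)
for w in((4,.5,15),(3,.5,11),(2,.5,8),(2,0,5),(1,0,2),(1,0,0),(1,-1,-1)): print(w,delta(C,wp(*w)))
E
```

```text
[ 0.57784417  0.42589925 -1.19812635] [-0.08073868  0.21148475  0.0358426 ]
[-6.73954686e-02  2.29886740e-04  7.52837898e-04  1.00000000e+00]
(4, 0.5, 15) x -0.02 y -0.01 z 0.68  w -0.001 -0.086 0.002
(3, 0.5, 11) x -0.09 y -0.01 z 1.19  w -0.000 -0.156 0.002
(2, 0.5, 8) x -0.19 y -0.01 z 1.56  w -0.000 -0.209 0.002
(2, 0, 5) x -0.23 y -0.01 z 2.02  w -0.000 -0.261 0.002
(1, 0, 2) x -0.38 y -0.01 z 2.39  w -0.000 -0.313 0.002
(1, 0, 0) x -0.42 y -0.01 z 2.65  w -0.000 -0.348 0.002
(1, -1, -1) x -0.48 y -0.01 z 2.88  w -0.000 -0.366 0.002
```

View pics/s4.png

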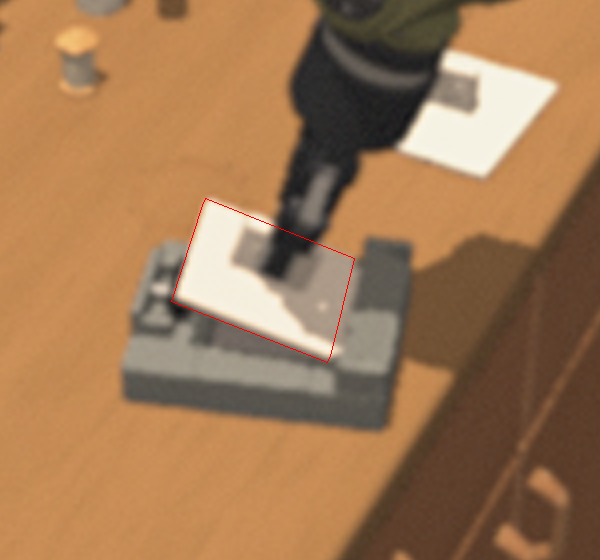

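The cover's lip is under the hood and its back edge (205,198) to (172,300) stays up. I feel for the stop wall gently.

Request:
play_rows --deltas '[{"x": -0.09, "y": 0, "z": -0.03, "wx": 0, "wy": 0, "wz": 0, "grip": 0}, {"x": -0.18, "y": 0, "z": -0.06, "wx": 0, "wy": 0, "wz": 0, "grip": 0}, {"x": -0.25, "y": 0, "z": -0.09, "wx": 0, "wy": 0, "wz": 0, "grip": 0}, {"x": -0.3, "y": 0, "z": -0.11, "wx": 0, "wy": 0, "wz": 0, "grip": 0}, {"x": -0.34, "y": 0, "z": -0.13, "wx": 0, "wy": 0, "wz": 0, "grip": 0}, {"x": -0.38, "y": 0, "z": -0.14, "wx": 0, "wy": 0, "wz": 0, "grip": 0}, {"x": -0.42, "y": 0, "z": -0.16, "wx": 0, "wy": 0, "wz": 0, "grip": 0}, {"x": -0.42, "y": 0, "z": -0.16, "wx": 0, "wy": 0, "wz": 0, "grip": 0}, {"x": -0.42, "y": 0, "z": -0.16, "wx": 0, "wy": 0, "wz": 0, "grip": 0}, {"x": -0.42, "y": 0, "z": -0.16, "wx": 0, "wy": 0, "wz": 0, "grip": 0}]' --squeeze 90

```text
clock: 9.85
tcp_pos: [0.4756, -0.0056, 0.0695]
tool_rot: [-0.024, 0.975, 0.137, 0.172]
wrist_force: [4.8, 3.5, -2.3]
finger_gap: 0.0104
grasp_force: 87.6
```

```bash
python3 - <<'E'
from look import *
C=cur();M=C@np.linalg.inv(G)
s=np.linalg.inv(M)@H@np.array([-.07,0,.03,1]);print(s)
for w in((1,.5,15),(1,.5,11),(1,.3,8),(1,0,5),(1,0,2),(1,0,0),(1,-1,-1)): print(w,delta(C,wp(*w)))
E
```

```text
[-6.38708609e-02  3.27959359e-04 -8.84681672e-04  1.00000000e+00]
(1, 0.5, 15) x 0.06 y -0.02 z 0.75  w -0.000 -0.088 0.001
(1, 0.5, 11) x 0.08 y -0.02 z 1.30  w -0.000 -0.158 0.001
(1, 0.3, 8) x 0.06 y -0.02 z 1.72  w 0.000 -0.210 0.001
(1, 0, 5) x 0.02 y -0.02 z 2.16  w 0.000 -0.262 0.001
(1, 0, 2) x -0.03 y -0.02 z 2.56  w 0.000 -0.315 0.001
(1, 0, 0) x -0.07 y -0.02 z 2.83  w 0.000 -0.350 0.001
(1, -1, -1) x -0.13 y -0.02 z 3.05  w 0.000 -0.367 0.001
```

The wall is met where expected, with light contact. Now I pivot down, backing off 1 mm.

Request:
play_rows --deltas '[{"x": 0.12, "y": 0, "z": 0.1, "wx": 0, "wy": 0, "wz": 0, "grip": 0}, {"x": 0.14, "y": 0, "z": 0.4, "wx": 0, "wy": -0.044, "wz": 0, "grip": 0}, {"x": 0.16, "y": 0, "z": 0.75, "wx": 0, "wy": -0.088, "wz": 0, "grip": 0}, {"x": 0.17, "y": 0, "z": 1.02, "wx": 0, "wy": -0.123, "wz": 0, "grip": 0}, {"x": 0.18, "y": 0, "z": 1.3, "wx": 0, "wy": -0.158, "wz": 0, "grip": 0}, {"x": 0.17, "y": 0, "z": 1.5, "wx": 0, "wy": -0.184, "wz": 0, "grip": 0}, {"x": 0.16, "y": 0, "z": 1.72, "wx": 0, "wy": -0.21, "wz": 0, "grip": 0}, {"x": 0.14, "y": 0, "z": 1.94, "wx": 0, "wy": -0.236, "wz": 0, "grip": 0}, {"x": 0.12, "y": 0, "z": 2.16, "wx": 0, "wy": -0.262, "wz": 0, "grip": 0}, {"x": 0.12, "y": 0, "z": 2.16, "wx": 0, "wy": -0.262, "wz": 0, "grip": 0}]' --squeeze 110

```text
clock: 11.1
tcp_pos: [0.4832, -0.0032, 0.0491]
tool_rot: [-0.006, 0.989, 0.139, 0.042]
wrist_force: [-2.9, -1.5, 1.9]
finger_gap: 0.0103
grasp_force: 110.6
```

```bash
python3 - <<'E'
from look import *
C=cur();M=C@np.linalg.inv(G)
s=np.linalg.inv(M)@H@np.array([-.07,0,.03,1]);print(s, readout.get_obs()["moment"])
D=np.linalg.inv(H)@M;print(D[:3,3],np.degrees(np.arcsin(D[2,0])))
for w in((1.5,0,3),(1.5,0,1),(1.5,0,0),(1.5,-1,-1),(1.5,-1,-2)): print(w,delta(C,wp(*w)))
E
```

```text
[-6.37904316e-02  1.94118680e-04  2.44177648e-04  1.00000000e+00] [-0.16150942  0.6275879  -0.11346277]
[-6.42085064e-03 -7.92042369e-05  3.51963418e-02] 4.891785382378227
(1.5, 0, 3) x 0.06 y -0.01 z 0.24  w -0.000 -0.033 0.002
(1.5, 0, 1) x 0.09 y -0.01 z 0.51  w -0.000 -0.068 0.002
(1.5, 0, 0) x 0.10 y -0.01 z 0.65  w -0.000 -0.085 0.002
(1.5, -1, -1) x 0.10 y -0.01 z 0.88  w -0.000 -0.103 0.002
(1.5, -1, -2) x 0.11 y -0.01 z 1.02  w -0.000 -0.120 0.002
```

Request:
play_rows --deltas '[{"x": 0.03, "y": 0, "z": 0.13, "wx": 0, "wy": -0.017, "wz": 0, "grip": 0}, {"x": 0.05, "y": 0, "z": 0.26, "wx": 0, "wy": -0.034, "wz": 0, "grip": 0}, {"x": 0.06, "y": 0, "z": 0.39, "wx": 0, "wy": -0.05, "wz": 0, "grip": 0}, {"x": 0.06, "y": 0, "z": 0.52, "wx": 0, "wy": -0.068, "wz": 0, "grip": 0}, {"x": 0.06, "y": 0, "z": 0.65, "wx": 0, "wy": -0.085, "wz": 0, "grip": 0}, {"x": 0.06, "y": 0, "z": 0.7, "wx": 0, "wy": -0.095, "wz": 0, "grip": 0}, {"x": 0.06, "y": 0, "z": 0.75, "wx": 0, "wy": -0.1, "wz": 0, "grip": 0}, {"x": 0.06, "y": 0, "z": 0.75, "wx": 0, "wy": -0.1, "wz": 0, "grip": 0}, {"x": 0.06, "y": 0, "z": 0.75, "wx": 0, "wy": -0.1, "wz": 0, "grip": 0}, {"x": 0.06, "y": 0, "z": 0.75, "wx": 0, "wy": -0.1, "wz": 0, "grip": 0}]' --squeeze 110

```text
clock: 12.35
tcp_pos: [0.485, -0.0029, 0.043]
tool_rot: [0.001, 0.99, 0.139, -0.006]
wrist_force: [-8.0, 0.5, 14.4]
finger_gap: 0.0102
grasp_force: 112.8
```

```bash
python3 - <<'E'
from look import *
C=cur();M=C@np.linalg.inv(G)
print(readout.get_obs()["moment"])
D=np.linalg.inv(H)@M;print(D[:3,3],np.degrees(np.arcsin(D[2,0])))
im=imaging.camera("scene")
cv2.imwrite("pics/s5.png",cv2.resize(im,None,fx=5,fy=5,interpolation=cv2.INTER_CUBIC)[180*5:180*5+500,270*5:270*5+600])
E
```

```text
[0.12060521 0.72695028 0.02397508]
[-0.00587385 -0.00027947  0.03046454] -0.6947388941563336
```

View pics/s5.png

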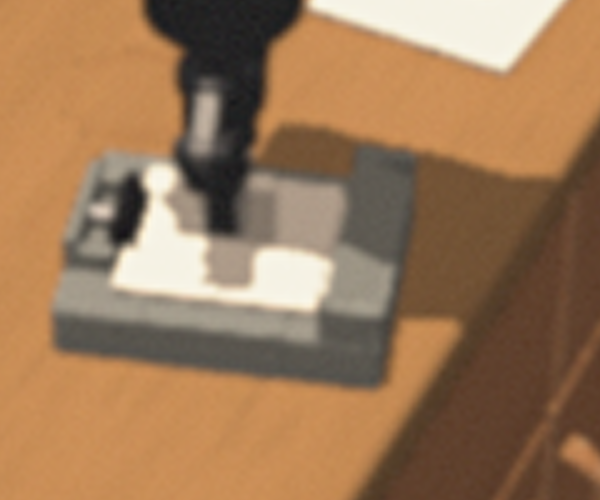

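The cover lies flat, and the black catch at (125,205) overlaps its back edge. One more light press, then release and retreat.

Request:
play_rows --deltas '[{"x": 0, "y": 0, "z": 0.1, "wx": 0, "wy": -0.015, "wz": 0, "grip": 0}, {"x": 0, "y": 0, "z": 0.15, "wx": 0, "wy": -0.03, "wz": 0, "grip": 0}, {"x": 0, "y": 0, "z": 0.15, "wx": 0, "wy": -0.03, "wz": 0, "grip": 0}, {"x": 0, "y": 0, "z": 0.15, "wx": 0, "wy": -0.03, "wz": 0, "grip": 0}, {"x": 0, "y": 0, "z": 0, "wx": 0, "wy": 0, "wz": 0, "grip": 0}, {"x": 0, "y": 0, "z": 0, "wx": 0, "wy": 0, "wz": 0, "grip": 0.5}, {"x": 0, "y": 0, "z": 0, "wx": 0, "wy": 0, "wz": 0, "grip": 1}, {"x": 0, "y": 0, "z": 0, "wx": 0, "wy": 0, "wz": 0, "grip": 1}, {"x": 0, "y": 0, "z": 0, "wx": 0, "wy": 0, "wz": 0, "grip": 1}, {"x": 0, "y": 0, "z": 0, "wx": 0, "wy": 0, "wz": 0, "grip": 1}]' --squeeze 110

```text
clock: 13.65
tcp_pos: [0.4844, -0.0029, 0.0417]
tool_rot: [0.001, 0.99, 0.139, -0.007]
wrist_force: [-0.4, -0.3, -0.1]
finger_gap: 0.0855
grasp_force: 0.0
```

Request:
play_rows --deltas '[{"x": 0, "y": 0, "z": -1, "wx": 0, "wy": 0, "wz": 0, "grip": 1}, {"x": 0, "y": 0, "z": -3, "wx": 0, "wy": 0, "wz": 0, "grip": 1}, {"x": 0, "y": 0, "z": -6, "wx": 0, "wy": 0, "wz": 0, "grip": 1}, {"x": 0, "y": 0, "z": -9, "wx": 0, "wy": 0, "wz": 0, "grip": 1}, {"x": -3, "y": 4, "z": -12, "wx": 0, "wy": 0, "wz": 0, "grip": 1}, {"x": -6, "y": 8, "z": -14, "wx": 0, "wy": 0, "wz": 0, "grip": 1}, {"x": -9, "y": 12, "z": -15, "wx": 0, "wy": 0, "wz": 0, "grip": 1}, {"x": -11, "y": 16, "z": -15, "wx": 0, "wy": 0, "wz": 0, "grip": 1}, {"x": -11, "y": 18, "z": -15, "wx": 0, "wy": 0, "wz": 0, "grip": 1}, {"x": -11, "y": 18, "z": -15, "wx": 0, "wy": 0, "wz": 0, "grip": 1}]'

```text
clock: 14.9
tcp_pos: [0.4306, -0.2062, 0.1934]
tool_rot: [0.001, 0.99, 0.139, -0.007]
wrist_force: [-0.4, 0.2, 0.7]
finger_gap: 0.0855
grasp_force: 0.0
```

```bash
python3 - <<'E'
from look import *
im=imaging.camera("scene");t=imaging.camera("top")
k=imaging.get_calibration("scene");i=cv2.resize(im,None,fx=5,fy=5,interpolation=cv2.INTER_CUBIC)
M=H@T([-.0065,0,.03],Ro.identity())
for b in COVER: 
    u=proj(k,b@M[:3,:3].T+M[:3,3]);cv2.polylines(i,[cv2.convexHull(((u+.5)*5).astype(np.int32))],True,(0,0,255),1)
a=i[180*5:180*5+500,270*5:270*5+390]
b=cv2.resize(t,None,fx=5,fy=5,interpolation=cv2.INTER_CUBIC)[185*5:185*5+500,292*5:292*5+400]
cv2.imwrite("pics/s6.png",np.hstack([a,b]))
E
```

```text
(no output)
```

View pics/s6.png

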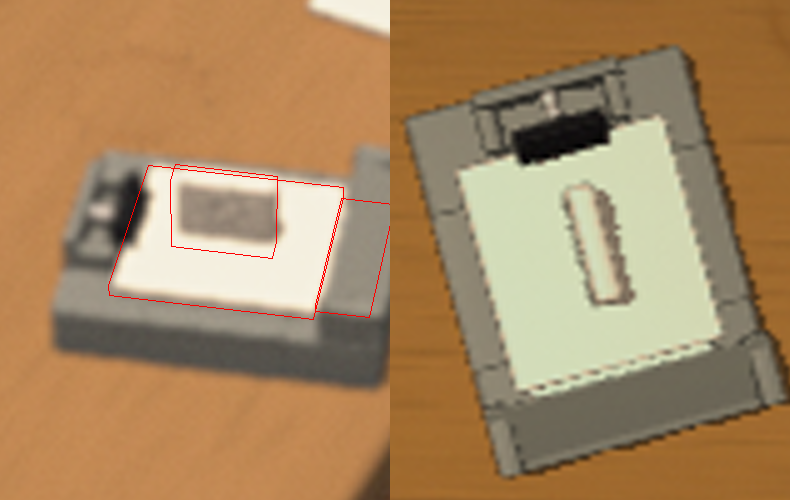

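The cover lies flat and straight in both views, lip under the hood. The black catch lies over its back edge (top view, (560,140)), and the arm is clear, so I hand in.

```bash
python3 -c "
from station import workorder
print(workorder.hand_in())"
```

```text
the job is handed in; nothing more can be done
None
```

The lipped cover is hooked under the hood, pivoted down flat with the catch over its back edge, and released. I handed the job in at about 15 s on the clock; the verdict was not shown.

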